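# Unlock the spares cage and hold its gate ajar by the drooping bolt

### The job

Open up the green spares cage for the mechanic: turn the black dial lock on top of the gate until its yellow pointer reads zero (the red mark), then take the red bolt handle, lift the drooping bolt so its nose clears the bent brass lip of the keeper while you draw it back towards the dial, and swing the gate out about 20 degrees with it. Finish still gripping the red handle and holding the gate still and ajar against its closing spring. Don't wrench the bolt against the keeper, and leave the cashbox and the other things on the cart where they are.

Things in the scene. Friction and masses are not known exactly. Their poses are not given: they have to be found in the camera images.
- cage: Low green steel spares cage, fixed to the cart top: 354 wide (y), 190 deep (x), 108 high, roof of steel bars. Its origin is on the cart top in the middle of the gate line; its y axis runs along the closed gate towards the hinge, its -x axis points out of the gate (the way the gate swings), its z axis is up. The gate's hinge is at y = +150 mm, the keeper post at y = -160 mm.
- gate_hinge (a point): Point on the gate's vertical hinge axis, 108 mm above the cart top, at the end of the gate next to the dial.
- gate (a joint): Gate angle in rad: 0 shut, grows as the gate's free end swings out of the cage (to the cage's -x), stop at 1.3. The gate runs 281 mm from the hinge and is 110 mm high; dial and bolt ride on it. A spring pulls it shut (0.4 N m when shut, 0.6 N m at 0.4 rad). The bolt nose behind the keeper's front cheek keeps it shut until the bolt is drawn 26 mm.
- dial (a joint): Dial angle in rad about the vertical, counter-clockwise from above positive; 0 = yellow pointer on the red mark (pointer towards the hinge, grip bar in line with the bolt). Starts between 0.5 and 1.3, so it must be turned clockwise; there is no stop at zero and it stays where left (friction 0.05 N m). Below the cap is a slotted hub: only within about 0.13 rad of zero can the bolt's tail slide into the slot.
- dial_grip (a point): Point on the dial's vertical axis at the height to grip, 193 mm above the cart top, 65 mm from the hinge axis along the gate. The dial's grip is an upright black bar 40 long (along the pointer), 12 thick, from 171 to 205 mm above the cart top, on a cap 44 across whose top is at 171; under it a white scale disc 74 across, top at 129.
- handle: Red upright handle of the bolt: round grip 19 across from 159 to 209 mm above the cart top, on a 10 mm steel stem that stands on the bolt rod. Its origin is at the foot of the stem, on the rod's axis (143 mm above the cart top at the start), z up along the handle, y along the bolt towards the hinge. It lies 235 mm from the hinge axis when the bolt is home, 115 mm ahead of the bolt's pivot (away from the hinge).
- handle_grip (a point): Point on the red handle's axis at the height to grip, 50 mm above the handle's origin and 16 mm below its top.
- bolt_draw (a joint): How far the bolt is drawn back along the gate towards the hinge, in m: 0 home (starts at 0 to 0.002), stop at 0.045; it slides with about 1 N friction. It stops after about 5 mm if the nose is not lifted over the lip, and after 3 to 10 mm if the dial is not at zero.
- bolt_lift (a joint): Lift of the drooping front of the bolt in rad: 0 sagging (it falls back by its weight, about 2 N at the handle), stop at 0.12 = handle 14 mm up. The nose clears the lip from about 0.065 (handle 7.5 mm up); about 0.09 (10 mm) is comfortable.
- keeper: Bent keeper on the post at the gate's free end: a steel plate, a front cheek (on the cage's -x side) 32 long and 5 thick up to 166 mm above the cart top, and a bent-up brass lip 7 thick that the nose hooks behind. Origin on the cart top under its middle, axes as the cage.
- lip_top (a point): Middle of the top edge of the brass lip, 130 mm above the cart top. The bolt's nose hook hangs 12 mm lower than this, behind it (5 mm gap), while the bolt sags.
- kickstand_foot: Bystander: chrome kickstand foot, 102 long, 26 wide, 12 high, lying flat; origin under its middle, x along its length.
- bar_plug: Bystander: grey rubber handlebar end plug, mushroom shape 32 across, 34 tall, standing; origin at the centre of its underside.
- pump_adaptor: Bystander: copper pump adaptor, 20 across, 30 tall, standing; origin at the centre of its underside.
- tyre_lever: Bystander: chunky orange plastic tyre lever, 135 long, 24 wide, 11 high, lying along its x; origin under its middle.
- patch_tin: Bystander: round yellow patch tin with white lid, 62 across, 23 tall; origin at the centre of its underside.
- spanner: Bystander: steel spanner 150 long, lying along its x; origin under its middle.
- cashbox: Bystander: red metal cashbox 112 x 152 x 80 high with a sprung latch, standing inside the cage behind the gate; origin at the centre of its underside.

How it is judged:
On the way, in this order (a step that is already met when the one before it is completed fails the run):
1. the dial's pointer reads zero (within 0.14 rad) with the bolt still home (value of joint dial between -0.14 and 0.14 rad and value of joint bolt_draw below 0.01 m), for 0.2 s.
2. the bolt is lifted over the lip and drawn back clear of the keeper (at least 26 mm) (value of joint bolt_draw above 0.026 m), for 0.1 s.
At the end, for the whole second after the job is handed in: Gate held open between 0.2 and 0.6 rad and still (under 0.1 rad/s), the fingers gripping the red bolt handle (over 2 N), the dial still within 0.14 rad of zero (value of joint gate between 0.2 and 0.6 rad and velocity of joint gate between -0.1 and 0.1 rad/s and contact force between the fingers and handle above 2 N and value of joint dial between -0.14 and 0.14 rad); the arm keeps its last pose, push and grip.
It fails at once if the keeper is wrenched (over 60 N on it) (contact force between keeper and anything else above 60 N).
It fails at once if a bystander is moved more than 20 mm (distance of any of kickstand_foot, bar_plug, pump_adaptor, tyre_lever, patch_tin, spanner, cashbox from where it was at the start of the episode above 0.02 m).
It also fails if it takes over 43 s, if anything falls off the work surface, if the arm or the gripper's body presses on something with over 40 N, if the wrist force passes 120 N, or if a joint passes its speed limit or range.

### The arm

A 7-joint arm with a two-finger parallel gripper is mounted at the origin on the work surface. World frame = base frame: x ahead of the robot, y to its left, z up, the work surface at z = 0. Lengths are in m, angles in rad, forces in N, time in s.
With the tool pointing down it reaches from about 0.4 to 0.85 m from the base axis. Payload 4.4 kg.
Tool frame: the origin (TCP) lies at the very end of the fingers, on their centre line; the grasp point (between the pads) lies 19 mm behind it; z points along the fingers, y is the line along which they close (so a half turn about z gives the same grasp; the last joint's range is limited). The gripper opens to 94 mm and grips with 3 to 60 N. Pads are 16 mm wide; open, the fingers measure 119 mm over their backs; the gripper's body (75 mm by 177 mm) begins 78 mm behind the grasp point.
Start: joints at [-1.399, 0.628, 0.038, 1.517, -0.027, 0.996, -0.02], TCP at [0.153, 0.632, 0.205] pointing down, gripper open.
Joint ranges: [-3.06, 3.06], [-0.37, 2.12], [-1.25, 1.32], [0.18, 2.47], [-1.1, 4.24], [0.23, 1.98], [-2.94, 2.94]. Speed limits (rad/s): [2.57, 2.57, 3.14, 3.14, 3.14, 3.14, 3.14].

### API

Orientations are given as a rotation vector (axis times angle).
In Python, from plant import ctrl gives the robot as it stands. Calls block until the motion is done:
- ctrl.reach(position, orientation): joint-space move of the TCP to a pose.
- ctrl.movel(position, rot=None, velocity=0.15, max_force=None): straight line of the TCP; rot=None keeps the orientation; velocity is the mean speed in m/s. With max_force (N) it stops when the force on the tool has changed by that much, and returns True; else False.
- ctrl.goto_joints(angles): joint-space move.
- ctrl.grip(opening, f_grip=None): finger opening in m; f_grip is the grip in N (None keeps the last); returns when the fingers have stopped.
- ctrl.dwell(seconds).
- ctrl.inverse_kinematics(position, orientation): joint angles nearest the present ones, or None.
- ctrl.read_state(): the state.
- ctrl.grab_frame(name): name is "scene" or "top"; returns the picture (384x512x3 uint8, blue, green, red); there is no depth.
- ctrl.camera_info(name): a dict with "intrinsics" (3x3 intrinsics, pixels), "dist_coeffs" ([k1, k2, p1, p2, k3] as OpenCV has them; the pictures are not rectified), "world_from_camera" (4x4, takes a point from camera to world coordinates). Camera axes: x right, y up, looking along -z (the intrinsics and any distortion apply to the point x, -y, -z); pixel columns grow to the right and rows downward; lengths in m; the calibration is good to about 2 mm. A picture is of the moment at which its call begins. camera_info takes no time and is no camera call.
A pose or a line that the arm cannot do raises ctrl.Unreachable and nothing moves.
- ctrl.finish_job(): hands the job in; it is judged then, once.
The state is a dict: "clock": time; "joint_pos": joint angles; "joint_velocities": joint speeds; "joint_efforts": joint torques, N m; "tcp_pos": TCP position; "tcp_rot": TCP orientation; "ft_force": force on the tool from outside, world axes, zero at the start; "moment": the same for the moment, N m; "grip_width": finger opening in m; "grasp_force": force on a finger pad.
Only numpy, scipy, OpenCV 4.12 (cv2) and the standard library are available. Lean on these libraries where they do the work, as an engineer would, in place of code of your own. Each camera call takes 0.05 s, during which the arm holds its last target. There are 200 camera calls.

## Working session

There is one attempt and no reset: what is moved stays moved. The work goes in short steps, each a Python script; the robot and the scene stay as the last script left them, time stands still between calls to the robot, and variables do not carry over. Pictures are saved under pics/ and viewed, at most 10 in all, crops included, and the job is handed in when it is done.

```bash
ls; mkdir -p pics; python3 - <<'E'
from plant import ctrl
import cv2,numpy as np
for n in("scene","top"):
    cv2.imwrite(f"pics/{n}0.png",ctrl.grab_frame(n)); i=ctrl.camera_info(n); print(n,np.round(i["world_from_camera"],3).tolist(),np.round(i["intrinsics"],1).tolist(),i["dist_coeffs"])
s=ctrl.read_state();print(s["tcp_rot"],s["clock"])
E
```

```text
pics
scene [[0.841, -0.35, 0.414, 0.935], [0.542, 0.519, -0.662, -0.685], [0.017, 0.78, 0.625, 0.776], [0.0, 0.0, 0.0, 1.0]] [[360.4, 0.0, 258.5], [0.0, 360.4, 182.0], [0.0, 0.0, 1.0]] [-0.01673737  0.          0.          0.          0.        ]
top [[0.016, 0.997, -0.069, 0.411], [-1.0, 0.016, 0.003, -0.002], [0.005, 0.069, 0.998, 1.643], [0.0, 0.0, 0.0, 1.0]] [[395.1, 0.0, 253.5], [0.0, 395.1, 181.8], [0.0, 0.0, 1.0]] [-0.07872041  0.          0.          0.          0.        ]
[-3.72652750e-01 -3.11926199e+00  2.61806170e-03] 0.1
```

View pics/scene0.png

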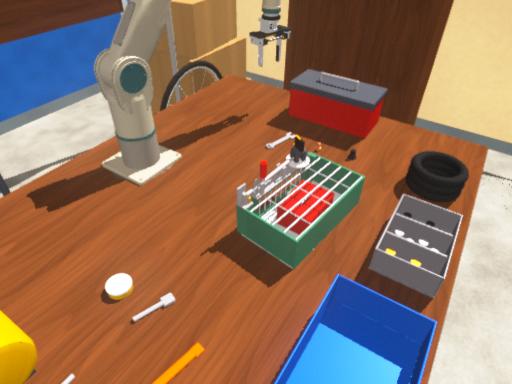

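View pics/top0.png

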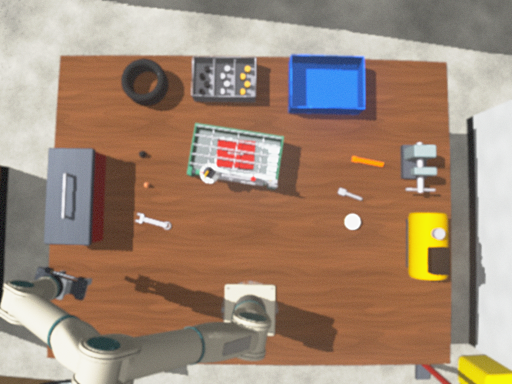

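The scene view shows the cage with the dial near (298,155) and the red handle near (263,168). In the top view the dial is near (209,174) and the handle near (253,180). I'll zoom in on both.

```bash
python3 - <<'E'
import cv2
a=cv2.imread("pics/scene0.png")[130:230,225:325]; b=cv2.imread("pics/top0.png")[115:200,180:300]
a=cv2.resize(a,(600,600),interpolation=cv2.INTER_CUBIC); b=cv2.resize(b,(792,561),interpolation=cv2.INTER_CUBIC)
cv2.imwrite("pics/c1.png",a);cv2.imwrite("pics/c2.png",b)
E
```

```text
(no output)
```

View pics/c1.png

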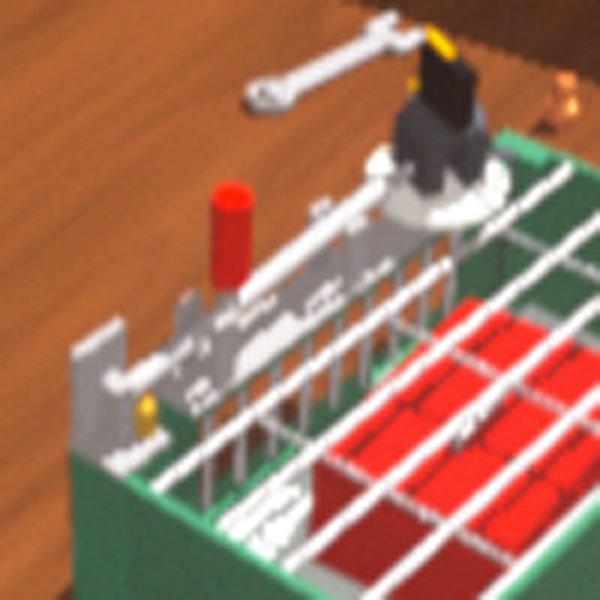

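View pics/c2.png

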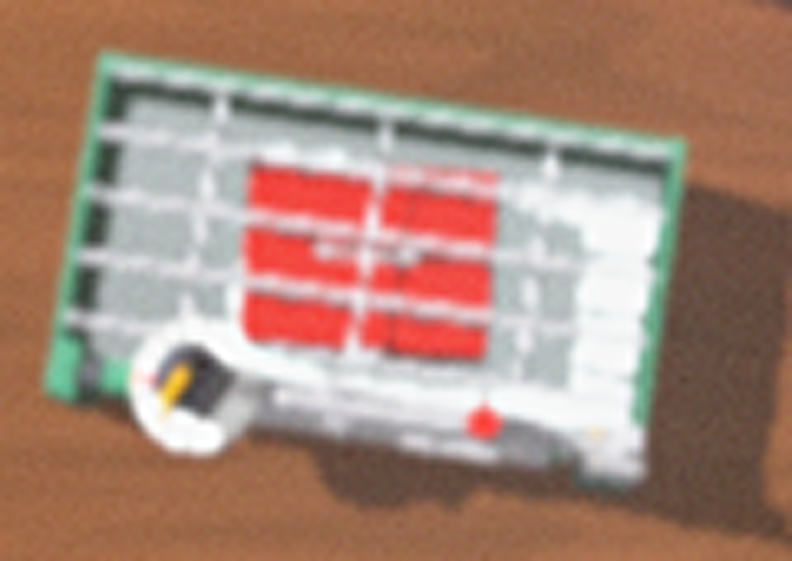

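The crops show the pointer pointing to the lower left, about 1.0 rad from the red mark at c2 (150,380). The dial disc centre is near c2 (187,388) and the handle top near c2 (484,421). Next I'll compute positions.

```bash
cat > h.py <<'E'
from plant import ctrl
import cv2,numpy as np
from scipy.spatial.transform import Rotation as Rn
def ray(n,p):
    i=ctrl.camera_info(n); u=cv2.undistortPoints(np.array([[p]],float),np.array(i["intrinsics"]),np.array(i["dist_coeffs"]))[0,0]
    T=np.array(i["world_from_camera"]); return T[:3,3],T[:3,:3]@np.array([u[0],-u[1],-1])
def plane(n,p,z):
    o,d=ray(n,p); return o+d*(z-o[2])/d[2]
def tri(p,q):
    o,d=ray("scene",p);e,f=ray("top",q)
    s=np.linalg.lstsq(np.c_[d,-f],e-o,rcond=None)[0]; a,b=o+d*s[0],e+f*s[1]; return (a+b)/2,np.linalg.norm(a-b)
def blob(img,lo,hi,box):
    x0,y0,x1,y1=box; m=cv2.inRange(cv2.cvtColor(img[y0:y1,x0:x1],cv2.COLOR_BGR2HSV),lo,hi)
    k,l,st,c=cv2.connectedComponentsWithStats(m); return [(st[j,4],(c[j]+[x0,y0]).round(2).tolist(),st[j,:4].tolist()) for j in range(1,k) if st[j,4]>1]
def rot(psi):  # tool down, closing axis at angle psi
    y=np.array([np.cos(psi),np.sin(psi),0]);z=np.array([0,0,-1.]); return Rn.from_matrix(np.c_[np.cross(y,z),y,z]).as_rotvec()
E
python3 - <<'E'
from h import *
s=cv2.imread("pics/scene0.png");t=cv2.imread("pics/top0.png")
print("S red",blob(s,(0,150,90),(8,255,255),(255,155,272,182)))
print("T red",blob(t,(0,120,90),(8,255,255),(245,172,262,186)))
print("T mark",blob(t,(0,40,90),(8,255,255),(196,165,208,180)),"T yel",blob(t,(18,120,90),(35,255,255),(198,165,215,182)))
print("S yel",blob(s,(18,150,90),(35,255,255),(285,130,305,150)))
print("T white",blob(t,(0,0,200),(180,40,255),(198,163,217,186)))
print("T grip black",blob(t,(0,0,0),(180,255,90),(198,163,222,180)))
h=plane("top",(253.3,178.8),.207);d=plane("top",(208.3,173.8),.129);print("h",h,"d",d)
hs=plane("scene",(225+231/6,130+192/6),.209);ds=plane("scene",(225+438/6,130+180/6),.129);print("scene h",hs,"d",ds)
for a,b in((h,d),(hs,ds)): v=(d-h)[:2] if a is h else (ds-hs)[:2]; print(np.linalg.norm(v),np.degrees(np.arctan2(v[1],v[0])))
# cage front corners in the top view (roof z .108) and back edge direction
for p in((100,58),(684,143),(50,390),(640,480)): print(p,plane("top",(180+p[0]/6.6,115+p[1]/6.6),.108).round(3))
E
```

```text
S red [(np.int32(126), [263.05, 168.36], [5, 5, 8, 19])]
T red [(np.int32(14), [252.79, 178.64], [6, 5, 5, 4])]
T mark [] T yel [(np.int32(17), [206.41, 172.65], [7, 5, 4, 6])]
S yel [(np.int32(19), [297.84, 136.68], [11, 4, 5, 6]), (np.int32(4), [293.5, 143.5], [8, 13, 2, 2])]
T white [(np.int32(199), [206.99, 171.57], [0, 0, 19, 21])]
T grip black [(np.int32(22), [209.91, 172.18], [10, 6, 5, 8])]
h [ 0.52126529 -0.00667485  0.207     ] d [0.54372006 0.16663614 0.129     ]
scene h [ 0.52383471 -0.00448483  0.209     ] d [0.54932287 0.16100187 0.129     ]
0.17475959921559261 82.61768508256775
0.16743802890556372 81.24414071799067
(100, 58) [0.743 0.226 0.108]
(684, 143) [ 0.697 -0.124  0.108]
(50, 390) [0.543 0.25  0.108]
(640, 480) [ 0.496 -0.1    0.108]
```

```bash
cat >> h.py <<'E'
U=np.radians(82.4); u=np.array([np.cos(U),np.sin(U),0]); n=np.array([np.sin(U),-np.cos(U),0]) # n into cage
H=np.array([.522,-.005,0]); D=H+.171*u
P=lambda b,z: np.array([b[0],b[1],z])
E
python3 - <<'E'
from h import *
for k in(0,180):
  for a in(52.5,20,-7.6):
    for nm,b in(("D",D),("H",H)):
      q=ctrl.inverse_kinematics(P(b,.176),rot(np.radians(a+k))); print(k,a,nm,None if q is None else np.round(q,2))
E
```

```text
0 52.5 D [-0.48  0.55  0.21  1.79 -0.15  0.82  0.72]
0 52.5 H [-0.22  0.5   0.25  1.91 -0.17  0.76  1.05]
0 20 D [-0.56  0.57  0.34  1.79 -0.25  0.83  0.25]
0 20 H [-0.3   0.51  0.38  1.91 -0.26  0.77  0.57]
0 -7.6 D [-0.64  0.59  0.46  1.79 -0.33  0.84 -0.15]
0 -7.6 H [-0.37  0.53  0.49  1.91 -0.34  0.78  0.17]
180 52.5 D [-0.97  0.83  1.14  1.8  -0.85  1.1  -1.74]
180 52.5 H [-0.71  0.77  1.14  1.92 -0.83  1.03 -1.41]
180 20 D [-0.01  0.59 -0.51  1.77  0.36  0.87  2.8 ]
180 20 H [-0.71  0.77  1.14  1.92 -0.83  1.03 -1.98]
180 -7.6 D [-0.1   0.57 -0.37  1.77  0.26  0.85  2.42]
180 -7.6 H [ 0.15  0.5  -0.29  1.9   0.19  0.77  2.77]
```

```bash
python3 - <<'E'
from h import *
R=rot(np.radians(52.5))
ctrl.movel([.25,.5,.3],velocity=.3)
ctrl.reach(P(D,.27),R); ctrl.grip(.05,20)
print(ctrl.read_state()["clock"],ctrl.read_state()["tcp_pos"])
t=ctrl.grab_frame("top");s=ctrl.grab_frame("scene")
f=cv2.resize(s[100:220,220:340],(560,560),interpolation=cv2.INTER_CUBIC);cv2.imwrite("pics/c3.png",f)
E
```

```text
3.35 [0.5446337  0.16444902 0.27000847]
```

View pics/c3.png

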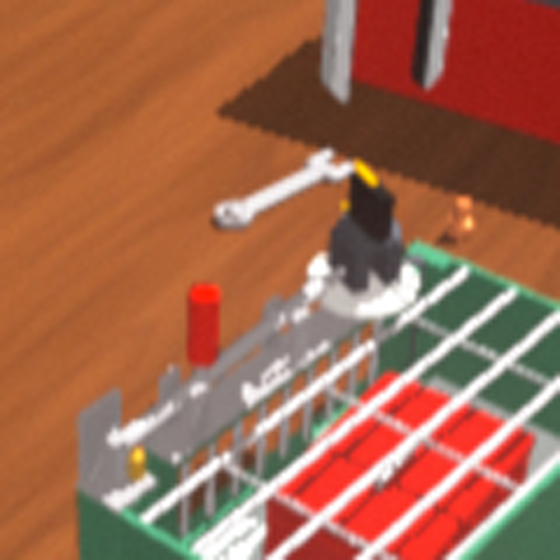

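The fingertips, at c3 (340,100) and (430,80), straddle the dial bar at c3 (370,190), and the bar is seen nearly end-on between them. I'll descend and grip.

```bash
python3 - <<'E'
from h import *
R=rot(np.radians(52.5))
print(ctrl.movel(P(D,.176),velocity=.1,max_force=8)); ctrl.grip(0,12)
s=ctrl.read_state();print(s["clock"],s["tcp_pos"],s["grip_width"],s["grasp_force"],s["ft_force"],s["moment"])
s=ctrl.grab_frame("scene")
cv2.imwrite("pics/c4.png",cv2.resize(s[100:220,220:340],(560,560),interpolation=cv2.INTER_CUBIC))
E
```

```text
False
5.2417 [0.54437923 0.16427421 0.17604448] 0.012007053164016818 11.876000761985779 [-1.23593974 -0.28638167  1.75786103] [-0.22253731  0.27703608  0.01880408]
```

View pics/c4.png

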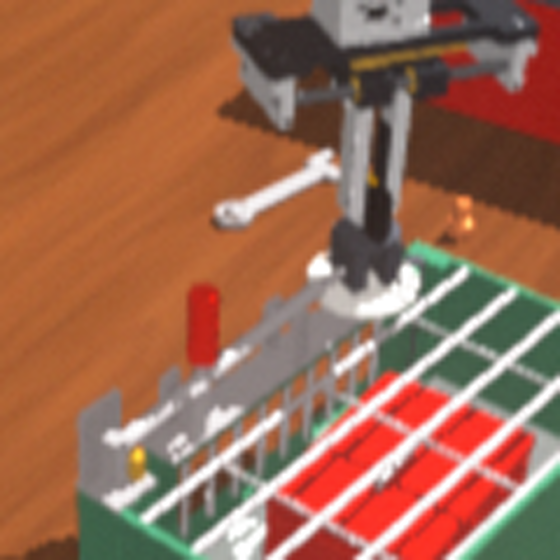

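The fingers hold the bar at c4 (378,190), and the 12.0 mm opening matches its thickness. I'll turn it clockwise in small steps.

```bash
python3 - <<'E'
from h import *
p=np.array(ctrl.read_state()["tcp_pos"])
for a in np.linspace(52.5,-7.6,7)[1:]:
    ctrl.movel(p,rot(np.radians(a)))
    s=ctrl.read_state();print(round(s["clock"],2),np.round(s["tcp_pos"],4),round(s["grip_width"],4),np.round(s["ft_force"],1),np.round(s["moment"],2))
f=ctrl.grab_frame("scene")
cv2.imwrite("pics/c5.png",cv2.resize(f[100:220,220:340],(560,560),interpolation=cv2.INTER_CUBIC))
E
```

```text
5.62 [0.5449 0.1647 0.1761] 0.0122 [ 1.   0.6 -0.9] [ 0.15 -0.22 -0.12]
5.94 [0.5454 0.1651 0.1761] 0.012 [ 4.1  2.9 -3.1] [ 0.55 -0.83 -0.06]
6.27 [0.546  0.1654 0.1761] 0.012 [ 5.5  3.7 -4.5] [ 0.78 -1.1  -0.04]
6.59 [0.5466 0.1656 0.1761] 0.012 [ 6.7  3.6 -6.3] [ 0.81 -1.36  0.08]
6.92 [0.547  0.1657 0.1761] 0.0124 [ 7.4  3.1 -7.2] [ 0.86 -1.59 -0.05]
7.24 [0.5473 0.1657 0.1761] 0.0116 [ 8.4  3.2 -7.1] [ 0.84 -1.77 -0.04]
```

View pics/c5.png

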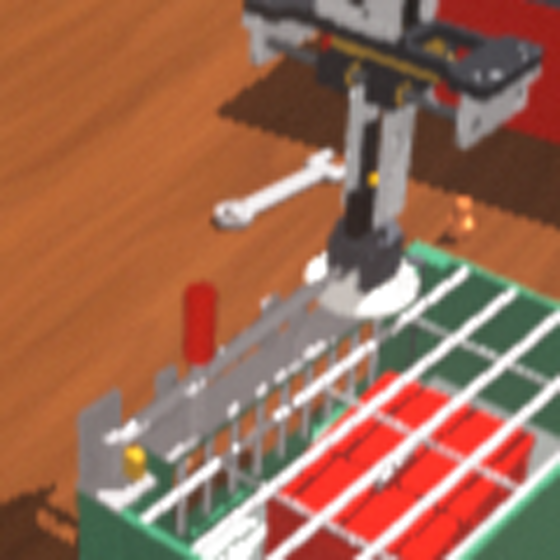

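The dial has turned and the bar lies along the gate. The gate shifted slightly within its play: the handle is at c5 (200,320) and was at (205,325). I'll release and check.

```bash
python3 - <<'E'
from h import *
p=np.array(ctrl.read_state()["tcp_pos"])
ctrl.grip(.05); ctrl.movel(P(p,.235),velocity=.2); ctrl.reach(P(H,.24),rot(np.radians(-7.6)))
s=ctrl.read_state();print(s["clock"],s["tcp_pos"],s["ft_force"])
t=ctrl.grab_frame("top");f=ctrl.grab_frame("scene");cv2.imwrite("pics/t6.png",t);cv2.imwrite("pics/s6.png",f)
y=blob(f,(18,150,90),(35,255,255),(285,130,310,160));print(y,blob(t,(18,120,90),(35,255,255),(195,160,215,182)))
cv2.imwrite("pics/c6.png",np.hstack([cv2.resize(f[120:220,250-20:330],(400,400),interpolation=cv2.INTER_CUBIC),cv2.resize(t[145:205,185:245],(400,400),interpolation=cv2.INTER_CUBIC)]))
print(blob(f,(0,150,90),(8,255,255),(255,150,272,182)))
E
```

```text
9.2083 [ 0.52208832 -0.00312306  0.23931814] [ 0.08332901  0.31543533 -0.366997  ]
[(np.int32(18), [301.5, 137.0], [14, 5, 6, 5]), (np.int32(2), [304.0, 144.5], [19, 14, 1, 2])] [(np.int32(16), [205.12, 170.94], [7, 10, 7, 3])]
[(np.int32(126), [263.05, 168.36], [5, 10, 8, 19])]
```

View pics/c6.png

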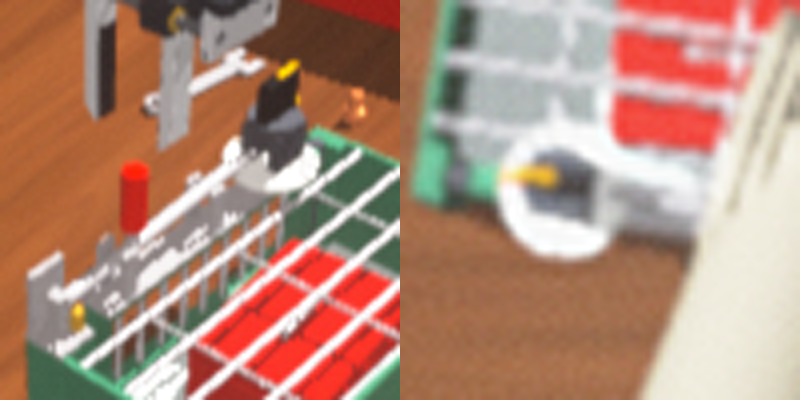

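```bash
python3 - <<'E'
from h import *
for nm,im,box in(("scene","s6",(297,131,311,142)),("top","t6",(198,164,213,177)),("scene","scene0",(292,131,304,142)),("top","top0",(198,165,213,180))):
    g=cv2.imread(f"pics/{im}.png").astype(float);x0,y0,x1,y1=box;c=g[y0:y1,x0:x1]
    w=np.clip(np.minimum(c[...,1],c[...,2])-c[...,0]-25,0,None)*(c[...,2]>c[...,1]*1.05)
    ys,xs=np.nonzero(w>15);W=w[ys,xs]
    Q=np.array([plane(nm,(x0+x,y0+y),.205)[:2] for x,y in zip(xs,ys)])
    m=np.average(Q,axis=0,weights=W);C=np.cov(Q.T,aweights=W);e,v=np.linalg.eigh(C);d=v[:,1]*np.sign(v[1,1])
    r=m-D[:2];print(im,len(W),m.round(4),"axis",np.degrees(np.arctan2(d[1],d[0])).round(1),np.sqrt(e).round(4),"from centre",np.degrees(np.arctan2(r[1],r[0])).round(1),np.linalg.norm(r).round(4))
E
```

```text
s6 39 [0.5485 0.174 ] axis 142.4 [0.007  0.0086] from centre 67.6 0.0103
t6 18 [0.5476 0.1713] axis 88.4 [0.0025 0.007 ] from centre 66.4 0.0075
scene0 28 [0.5376 0.1693] axis 132.5 [0.0046 0.0087] from centre 145.3 0.0085
top0 21 [0.5396 0.1667] axis 151.5 [0.0028 0.0063] from centre 156.4 0.0054
```

The pointer in c6 (right half, (510,178)) now points towards the hinge, to within a few degrees of zero. The fingers are above the handle. I'll grasp it, lift, and draw with a force limit.

```bash
cat >> h.py <<'E'
def st(tag):
    s=ctrl.read_state();print(tag,round(s["clock"],2),np.round(s["tcp_pos"],4),round(s["grip_width"],4),round(s["grasp_force"],1),np.round(s["ft_force"],1),np.round(s["moment"],2));return np.array(s["tcp_pos"])
E
python3 - <<'E'
from h import *
print(ctrl.movel(P(H,.174),velocity=.12,max_force=8)); st("down")
ctrl.grip(0,30); p=st("grip")
for th in(.03,.06,.095):
    hit=ctrl.movel(p+u*(.05*np.sin(th)+.115*(1-np.cos(th)))+[0,0,.115*np.sin(th)],velocity=.03,max_force=20); st(f"lift {th} {hit}")
cv2.imwrite("pics/s7.png",ctrl.grab_frame("scene"))
E
```

```text
False
down 10.01 [ 0.5225 -0.0048  0.1743] 0.0501 0.0 [ 0.4 -0.2 -0.6] [-0.12  0.11  0.02]
grip 10.6 [ 0.5229 -0.0052  0.1744] 0.0183 30.0 [ 2.3 -0.4  0.1] [-0.14 -0.32 -0.04]
lift 0.03 False 10.89 [ 0.523  -0.0038  0.1776] 0.0183 30.0 [ 2.  -0.6 -3.5] [-0.53 -0.31 -0.04]
lift 0.06 False 11.17 [ 0.5233 -0.0019  0.1813] 0.0186 30.0 [ 1.4 -0.5 -5.1] [-0.52 -0.31  0.06]
lift 0.095 False 11.47 [5.237e-01 2.000e-04 1.855e-01] 0.0183 30.0 [ 2.1 -0.4 -4.1] [-0.45 -0.32  0.05]
```

```bash
python3 - <<'E'
from h import *
p=st("start")
for d in(.009,.018,.027,.035):
    hit=ctrl.movel(p+u*d,velocity=.04,max_force=14); st(f"draw {d} {hit}")
    if hit: break
cv2.imwrite("pics/s8.png",ctrl.grab_frame("scene"))
E
```

```text
start 11.52 [5.236e-01 2.000e-04 1.854e-01] 0.0184 30.0 [ 2.  -0.3 -3.4] [-0.45 -0.3  -0.05]
draw 0.009 False 11.89 [0.5249 0.0103 0.1853] 0.0182 30.0 [ 1.7  1.5 -4.5] [-0.19 -0.42 -0.03]
draw 0.018 False 12.27 [0.5261 0.0189 0.1853] 0.0187 30.0 [ 2.2  0.9 -4.7] [-0.13 -0.41 -0.02]
draw 0.027 False 12.64 [0.5273 0.0278 0.1853] 0.0185 30.0 [ 1.8  0.2 -4.7] [-0.17 -0.5  -0.03]
draw 0.035 False 12.99 [0.5284 0.0357 0.1853] 0.0185 30.0 [ 2.8  0.2 -4.5] [-0.18 -0.51 -0.05]
```

```bash
python3 - <<'E'
from h import *
p=st("start"); hg=P(H+.235*u,p[2])
for f in np.arange(1,9)*.0475:
    q=hg+Rn.from_rotvec([0,0,-f]).apply(p-hg)
    hit=ctrl.movel(q,rot(np.radians(-7.6)-f),velocity=.04,max_force=20); st(f"swing {f:.3f} {hit}")
    if hit: break
ctrl.dwell(.5); st("end")
f=ctrl.grab_frame("scene");t=ctrl.grab_frame("top")
cv2.imwrite("pics/c9.png",np.hstack([cv2.resize(f[110:230,210:330],(400,400)),cv2.resize(t[130:210,185:265],(400,400))]))
E
```

```text
start 13.04 [0.5283 0.0355 0.1853] 0.0186 30.0 [ 1.8  0.5 -4.9] [-0.15 -0.52 -0.04]
swing 0.048 False 13.43 [0.5193 0.0368 0.1854] 0.0184 30.0 [ 2.  -0.2 -3.8] [-0.35 -0.42  0.04]
swing 0.095 False 13.81 [0.5105 0.0388 0.1854] 0.0183 30.0 [ 3.3 -0.7 -4.5] [-0.28 -0.45 -0.01]
swing 0.143 False 14.19 [0.5016 0.041  0.1854] 0.0185 30.0 [ 2.6  0.2 -4.9] [-0.24 -0.52  0.05]
swing 0.190 False 14.57 [0.4928 0.0435 0.1854] 0.0182 30.0 [ 2.5 -0.1 -4.5] [-0.36 -0.49  0.01]
swing 0.237 False 14.96 [0.4841 0.0466 0.1854] 0.0187 30.0 [ 2.6 -0.1 -3.6] [-0.43 -0.49 -0.  ]
swing 0.285 False 15.34 [0.4756 0.0501 0.1854] 0.0185 30.0 [ 2.7 -1.3 -5.5] [-0.42 -0.5   0.06]
swing 0.333 False 15.72 [0.4673 0.054  0.1854] 0.0185 30.0 [ 2.8 -0.9 -4.4] [-0.53 -0.51  0.  ]
swing 0.380 False 16.11 [0.4591 0.0582 0.1854] 0.0184 30.0 [ 2.1 -1.6 -4.4] [-0.59 -0.56 -0.05]
end 16.61 [0.4588 0.0583 0.1853] 0.0185 30.0 [ 2.  -0.6 -4.7] [-0.53 -0.58 -0.03]
```

View pics/c9.png

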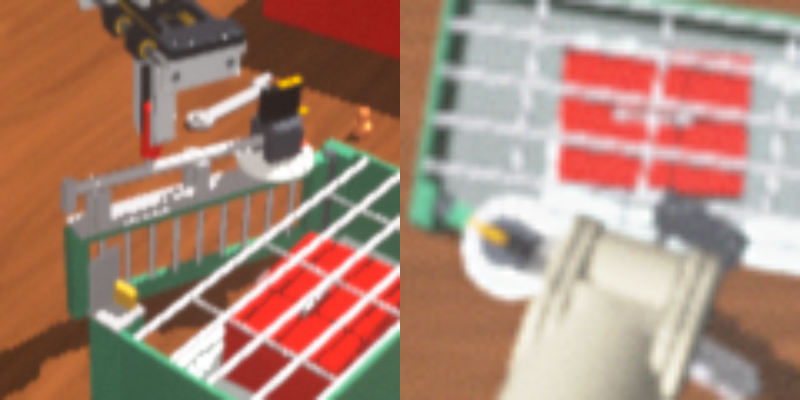

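The gate stands open by roughly 20 degrees, with its free end at c9 (75,195) clear of the keeper at (125,290). The handle at (150,130) is still gripped, and the bolt's tail is in the dial slot.

```bash
python3 -c "
from plant import ctrl
print(ctrl.finish_job())"
```

```text
the job is handed in; nothing more can be done
None
```

I turned the dial to about zero, lifted and drew the bolt about 35 mm with no sign of jamming, and handed the job in with the gate held about 0.38 rad (22°) open, the red handle still gripped at 30 N, after about 17 s; the hand-in returned no verdict.

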